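# Line up the service flap's hinge and hold it for the pin

## Robot

A 6-joint arm with a two-finger parallel gripper is mounted at the origin on the work surface. World frame = base frame: x ahead of the robot, y to its left, z up, the work surface at z = 0. Lengths are in mm, angles in rad, forces in N, time in s.
With the tool pointing down it reaches from about 350 to 775 mm from the base axis. Payload 7.3 kg.
Tool frame: the origin (TCP) lies midway between the tips of the shut fingers; the grasp point (between the pads) lies 19 mm behind it (grip_depth is the distance from the TCP to the grasp point, in mm); z points along the fingers, y is the direction in which the jaws open and shut (so a half turn about z gives the same grasp; the last joint's range is limited). The gripper opens to 92 mm and grips with 3 to 60 N. Pads are 19 mm wide; open, the fingers measure 130 mm over their backs; the gripper's body (75 mm by 190 mm) begins 47 mm behind the grasp point.
Start: joints at [1.093, 0.342, 1.524, -0, 1.275, -0.146], TCP at [171.002, 496.39, 226.741] pointing down, gripper open.
Joint ranges: [-2.53, 2.53], [-0.77, 2.02], [0.04, 2.7], [-1, 4.14], [0.28, 2.66], [-3.11, 3.11]. Speed limits (rad/s): [2.57, 2.57, 3.14, 3.14, 3.14, 3.14].

## Interface

Orientations are given as [roll, pitch, yaw] about the fixed x, y, z axes, in that order (R = Rz(yaw) Ry(pitch) Rx(roll)).
In Python, from plant import get_obs, capture, close_job, spot_in, silhouettes, mark_of, grip_depth gives the robot as it stands.
- The arm moves only by the tool servo_tool, never from a script. Its arguments are lists of equal length, an entry for each row: "slide": the shift along the tool's x, y, z normalised to -1 to 1, where 1 is 20 cm, a list of three; "rot": the turn, a rotation vector about the tool's x, y, z normalised to -1 to 1, where 1 is pi rad, a list of three; "claw": the finger opening in mm, from 0 to 91.8. A call has 1 to 5 rows; each row is the pose to reach, as a shift and turn from the pose commanded when the call began, along the tool's axes at that moment, turning the shorter way round; what a row does not reach only later rows make up. A row lasts 1/8 s, in which the tool goes at most 62.5 mm and 10.7 degrees, less where a joint would pass 70% of its speed; a pose out of reach is approached as far as the arm can. A call with a number of a shift or a turn outside -1 to 1 is refused whole. A call with a gripper value outside its range is refused whole. The fingers move at their own pace and stop on an object; the grip force is fixed at half the most. Time passes only in rows, so rows that repeat a pose let the fingers close. It gives the time, the measured TCP pose, the force and the opening at its end, in the units of the state.
- get_obs(): the state, without advancing time (a new reading comes with each control period).
- capture(name): name is "scene" or "top"; returns a dict with "frame" (420x560x3 uint8, red, green, blue), "depth" (420x560 float32, mm along the optical axis (not along the pixel's ray), 0 where there is no reading), "vertical_fov" (degrees; the focal length in pixels is half the picture's height over the tangent of half this angle, whatever the lens; pixels are square), "cx", "cy" (the principal point, pixels), "D" ([k1, k2, p1, p2, k3] as OpenCV has them; the pictures are not rectified), "position" and "rotation" of the camera in the world. Camera axes: x right, y down, z forward; pixel columns grow to the right and rows downward; lengths in mm; the calibration is good to about 2 mm. A picture is of the moment at which its call begins.
- close_job(): hands the job in, once; it reports no verdict.
Trained networks look in the newest picture that a camera, given by its name, has taken for a name from the list of things; names that differ only in an ending like _2 or _b are one class to them, and where a whole thing is asked for, a point or a joint stands for the part that bears it (a point fixed in the world has none). Each returns a list of dicts, best first, with "confidence" (0 to 1); they miss things now and then, are a little off and sometimes report something else, mostly with a low value. They report only what shows in the picture. A call takes as long as a camera call. They do not tell look-alikes from the thing itself.
- spot_in(query, camera): "box" ([left, top, right, bottom] in pixels, round what is visible of it).
- silhouettes(query, camera): "pixels" (420x560 bool, what is visible of it) and "box" ([left, top, right, bottom] in pixels, round what is visible of it).
- mark_of(query, camera): "xy" ([column, row] in pixels: a listed point, or the origin of a listed thing).
The state is a dict: "time": time; "joint_positions": joint angles; "dq": joint speeds; "tau": joint torques, N m; "tool_pos": TCP position; "tcp_rot": TCP orientation; "contact_force": force on the tool from outside, world axes, zero at the start; "moment": the same for the moment, N m; "grip_width": finger opening in mm.
Only numpy, scipy, OpenCV 4.12 (cv2) and the standard library are available. Lean on these libraries where they do the work, as an engineer would, in place of code of your own. Each camera call takes 0.05 s, during which the arm holds its last target. There are 200 camera calls.

## Task

Pick up the loose aluminium service flap by its red handle and bring its brass hinge barrel down into the gap between the two brass barrels on the front edge of the grey enclosure, flap level and sticking out in front, so that the three holes line up for the pin. Do not force the hinge and leave the fan, the power brick and the blue pin tray where they are. Finish while still holding the flap there, steady and lined up, without letting go: someone else will push the pin in.

Things in the scene. Friction and masses are not known exactly. Their poses are not given: they have to be found in the camera images.
- flap: loose aluminium flap, 0.15 to 0.31 kg, lying level; plate 112 (x) x 100 (y) x 4 mm from x = -50 to +62 mm. Origin: on its underside below the middle of the red handle; z up, +x towards its hinge barrel, which a 24 mm wide neck joins to the plate. The brass barrel: 16 mm outer diameter, 30 mm long along y, 8 mm through hole
- flap_handle (a point): middle of the red handle, 27 mm above the flap's underside, axes as the flap's. The handle is an upright bar on the plate, 14 mm thick (x), 50 mm long (y), from 4 to 38 mm above the underside; pinch it across its 14 mm
- flap_hole (a point): centre of the flap's brass barrel, on the hole's axis (75 mm ahead of the flap's origin, 8 mm above its underside); axes as the flap's, y along the hole
- enclosure: fixed open grey steel enclosure 220 (x) x 180 (y) x 68 mm, green board inside. Origin: on the table right below the middle of its hinge; +x from its front (face at x = -12 mm, robot side) to its back. The hinge leaf on its front top edge: steel base, top at z = 70 mm, two brass barrels, and a steel upstand behind them, front face at x = 10 mm, top at z = 83 mm, 90 mm long
- fixed_hole (a point): mid-gap point on the axis of the two fixed barrels, 80 mm above the table: the flap's barrel centre belongs here. Axes as the enclosure's, y along the holes. Barrels: 16 mm outer diameter, 25 mm long, 8 mm hole, 35 mm gap between, open from above. When lined up, the flap's barrel has 2 mm free below and behind, 2.5 mm at each end; the plate sticks out to -x
- fan: black square cooling fan 92 x 92 x 25 mm lying flat, loose, to be left alone; origin centre of underside
- power_brick: black power brick 110 (x) x 55 x 34 mm, loose, to be left alone; origin centre of underside
- pin_tray: small blue tray 90 (x) x 70 x 18 mm with the hinge pin and rivets in it, loose, to be left alone; origin centre of underside
Not all that is in view belongs to the job. What is meant by the flap is not purple, and is the smaller of those in its own colour.

How it is judged:
By the outcome, as a careful person would: the job done as asked, in the order asked, and still so for the second after the job is handed in, while the arm keeps its last pose, push and grip.
It also fails if it takes over 42 s, if anything falls off the work surface, if the arm or the gripper's body presses on something with over 40 N, if the wrist force passes 120 N, or if a joint passes its speed limit or range.

## Working session

There is one attempt and no reset: what is moved stays moved. The work goes in short steps, Python scripts to look and compute and a tool call to move; the robot and the scene stay as the last step left them, time stands still between calls to the robot, and variables do not carry over. Pictures are saved under pics/ and viewed, about 8 in all and at most 12, crops included, and the job is handed in when it is done.

Besides the shell and the picture viewer there is one more tool, called after "Request:" by a JSON object that holds its "method" and its "body". servo_tool: Moves the arm, as the interface text tells. Scaled input: -1 to 1 covers 20 cm each way for a shift and pi rad each way for a turn. Its arguments: {"type":"object","properties":{"slide":{"type":"array","items":{"type":"array","items":{"type":"number"}}},"rot":{"type":"array","items":{"type":"array","items":{"type":"number"}}},"claw":{"type":"array","items":{"type":"number"}}},"required":["slide","rot","claw"]}

```bash
mkdir -p pics; ls; cat > h.py <<'E'
import numpy as np, cv2
from plant import *
from scipy.spatial.transform import Rotation as R
def K(c):
    f=c["frame"].shape[0]/2/np.tan(np.radians(c["vertical_fov"])/2)
    return np.array([[f,0,c["cx"]],[0,f,c["cy"]],[0,0,1.]])
def rot(c):
    r=np.array(c["rotation"],float)
    return r if r.shape==(3,3) else R.from_euler('xyz',r).as_matrix()
def ray(c,uv):
    n=cv2.undistortPoints(np.array(uv,float).reshape(-1,1,2),K(c),np.array(c["D"],float)).reshape(-1,2)
    return np.c_[n,np.ones(len(n))]@rot(c).T
def at_depth(c,uv):
    uv=np.array(uv,float).reshape(-1,2); i=uv.round().astype(int)
    d=c["depth"][i[:,1],i[:,0]]
    return np.array(c["position"])+ray(c,uv)*d[:,None]
def at_z(c,uv,z):
    r=ray(c,uv); p=np.array(c["position"]); return p+r*((z-p[2])/r[:,2])[:,None]
def cloud(c):
    h,w=c["depth"].shape; v,u=np.mgrid[:h,:w]
    uv=np.c_[u.ravel(),v.ravel()]
    P=np.array(c["position"])+ray(c,uv)*c["depth"].ravel()[:,None]
    P[c["depth"].ravel()==0]=np.nan
    return P.reshape(h,w,3)
def proj(c,p):
    r=rot(c).T; t=-r@np.array(c["position"],float)
    return cv2.projectPoints(np.array(p,float).reshape(-1,1,3),cv2.Rodrigues(r)[0],t,K(c),np.array(c["D"],float))[0].reshape(-1,2)
def tri(c1,u1,c2,u2):
    a,b=ray(c1,u1)[0],ray(c2,u2)[0];p,q=np.array(c1["position"]),np.array(c2["position"])
    s=np.linalg.lstsq(np.c_[a,-b],q-p,rcond=None)[0]
    x,y=p+a*s[0],q+b*s[1]; return (x+y)/2,np.linalg.norm(x-y)
def save(n,im): cv2.imwrite("pics/"+n,im[:,:,::-1])
E
python3 - <<'E'
from h import *
print(get_obs(),grip_depth)
for n in("scene","top"):
    c=capture(n); save(n+"0.png",c["frame"]); print(n,c["position"],c["rotation"],c["vertical_fov"],c["cx"],c["cy"],c["D"])
    for q in("flap","enclosure","fan","power_brick","pin_tray"):
        print(q,[(np.round(d["box"]).tolist(),round(d["confidence"],2)) for d in spot_in(q,n)])
    for q in("flap_handle","flap_hole","fixed_hole","flap","enclosure"):
        print(q,[(np.round(d["xy"],1).tolist(),round(d["confidence"],2),at_depth(c,d["xy"]).round().tolist()) for d in mark_of(q,n)])
E
```

```text
pics
{'time': 0.0, 'joint_positions': array([ 1.09298204e+00,  3.42762209e-01,  1.52501405e+00, -1.41288939e-05,
        1.27545459e+00, -1.45983375e-01]), 'dq': array([-1.14948124e-03, -9.30367662e-04,  2.62603815e-04, -1.24599903e-03,
        2.42518074e-03,  5.47844234e-05]), 'tau': array([ 1.05975065e-03, -4.31243026e+01, -2.44222713e+01,  7.18846754e-02,
        5.59513725e-02, -1.32595487e-04]), 'tool_pos': array([170.8092789 , 495.98778275, 226.02553693]), 'tcp_rot': array([-3.13996992e+00, -2.24933371e-04,  2.80976568e+00]), 'contact_force': array([-0.49174755,  0.25015767, -0.20050544]), 'moment': array([ 0.0068742 ,  0.02149485, -0.02884636]), 'grip_width': 91.87750584845567} 18.8
scene [892.59941561 294.39595055 969.6916099 ] [-2.5981932  -0.01062534  2.2003093 ] 54.015645250327836 281.13321910152746 208.08570282354827 [-0.02957317  0.          0.          0.          0.        ]
flap [([219.0, 95.0, 291.0, 146.0], 0.86), ([262.0, 194.0, 308.0, 232.0], 0.81), ([201.0, 165.0, 251.0, 208.0], 0.68)]
enclosure [([146.0, 245.0, 272.0, 368.0], 0.93)]
fan [([351.0, 247.0, 407.0, 
[... 1093 characters left out ...]
6.0], 0.87)]
fan [([152.0, 216.0, 201.0, 263.0], 0.74)]
power_brick []
pin_tray [([365.0, 131.0, 395.0, 168.0], 0.86)]
flap_handle [([358.0, 213.2], 0.91, [[451.0, -223.0, 8.0]]), ([285.1, 222.5], 0.83, [[434.0, -30.0, 42.0]]), ([402.1, 303.1], 0.59, [[211.0, -299.0, 56.0]])]
flap_hole [([267.6, 247.9], 0.83, [[376.0, 19.0, 17.0]]), ([394.8, 347.4], 0.76, [[107.0, -277.0, 18.0]]), ([364.3, 193.1], 0.57, [[502.0, -243.0, 17.0]])]
fixed_hole [([262.8, 138.1], 0.81, [[648.0, 11.0, 83.0]])]
flap [([400.2, 299.8], 0.83, [[220.0, -297.0, 48.0]]), ([358.1, 220.4], 0.75, [[430.0, -219.0, 18.0]]), ([284.7, 228.2], 0.75, [[424.0, -29.0, 18.0]])]
enclosure [([266.3, 151.4], 0.66, [[622.0, 5.0, 52.0]])]
```

```bash
python3 - <<'E'
from h import *
a=cv2.imread("pics/scene0.png")[85:390,130:420]; b=cv2.imread("pics/top0.png")[50:360,140:440]
f=lambda x:cv2.resize(x,(400,420),interpolation=cv2.INTER_CUBIC)
cv2.imwrite("pics/v1.png",np.hstack([f(a),f(b)]))
E
```

```text
(no output)
```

View pics/v1.png

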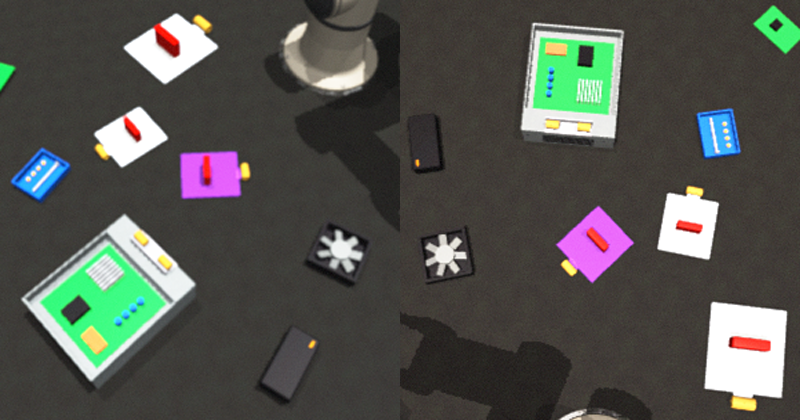

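The picture shows three candidates: a purple flap (scene 282,207; top 285,222), a big white flap (scene 250,113; top 402,303) and a small white flap (scene 226,178; top 358,213). By the description I choose the small white one. I'll check it in a close crop and measure it.

```bash
cat >> h.py <<'E'
def comps(c,box,kind,minpx=6):
    l,t,r,b=box; hsv=cv2.cvtColor(c["frame"],cv2.COLOR_RGB2HSV).astype(int); H,S,V=hsv[...,0],hsv[...,1],hsv[...,2]
    m={"red":((H<8)|(H>172))&(S>130)&(V>60),"brass":(H>14)&(H<34)&(S>90)&(V>90),"white":(S<40)&(V>190)}[kind]
    k=np.zeros(m.shape,np.uint8); k[t:b,l:r]=m[t:b,l:r]
    n,L,st,ce=cv2.connectedComponentsWithStats(k)
    out=[]
    for i in range(1,n):
        if st[i,4]>=minpx: out.append((ce[i],st[i,4],L==i))
    return sorted(out,key=lambda o:-o[1])
E
python3 - <<'E'
from h import *
S=capture("scene");T=capture("top")
FB={"s":(195,160,256,212),"t":(330,184,382,243)}; EB={"s":(210,245,280,300),"t":(228,125,310,160)}
rows=[]
for nm,c in(("s",S),("t",T)):
    Pc=cloud(c)
    for kind,B in(("red",FB),("brass",FB),("brass",EB)):
        for ce,a,m in comps(c,B[nm],kind)[:3]:
            p=Pc[m]; print(nm,kind,ce.round(2),a,"cloud mean",np.nanmean(p,0).round(1),"zmax",np.nanpercentile(p[:,2],[5,50,95]).round(1))
    m=comps(c,FB[nm],"white")[0][2]; p=Pc[m]; rect=cv2.minAreaRect(p[:,:2].astype(np.float32)); print("plate",rect,np.nanmedian(p[:,2]))
    f=lambda B:cv2.resize(c["frame"][B[1]:B[3],B[0]:B[2]],(390,290),interpolation=cv2.INTER_CUBIC)
    rows.append(np.hstack([f(FB[nm]),f(EB[nm])]))
save("v2.png",np.vstack(rows))
E
```

```text
s red [225.39 178.33] 92 cloud mean [ 443.  -212.2   32.5] zmax [18.1 35.3 39.9]
s brass [202.95 194.86] 76 cloud mean [ 511.7 -238.8    9.2] zmax [-3.7 11.8 16.8]
s brass [231.88 257.51] 59 cloud mean [632.7 -25.7  85.5] zmax [81.2 86.4 88.6]
s brass [249.34 274.88] 58 cloud mean [642.6  34.2  86.1] zmax [82.6 86.4 88.7]
plate ((443.310791015625, -219.65028381347656), (104.0078125, 125.81748962402344), 69.13398742675781) 3.3795690928739646
t red [356.5 217. ] 118 cloud mean [ 436.4 -213.4   34.7] zmax [18.8 37.4 42.1]
t brass [360.67 190.36] 83 cloud mean [ 511.  -235.5   12.3] zmax [-1.1 14.4 20.3]
t brass [254.06 141.17] 63 cloud mean [640.2  33.7  86. ] zmax [79.1 86.6 91. ]
t brass [277.23 143.16] 61 cloud mean [630.7 -24.3  86.2] zmax [79.3 86.4 90.9]
plate ((446.81353759765625, -217.56715393066406), (97.32555389404297, 120.09058380126953), 72.06065368652344) 4.403496552352408
```

View pics/v2.png

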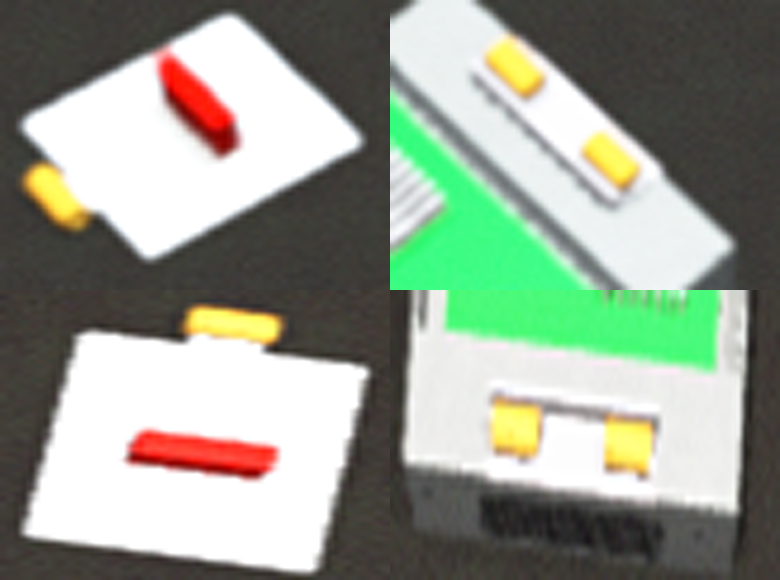

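The chosen flap is white with a red handle and a brass barrel at scene (203,195) / top (361,190). The fixed barrels are at scene (232,257),(249,275) and top (254,141),(277,143). Next I'll fit the poses to both views.

```bash
cat >> h.py <<'E'
from scipy.optimize import least_squares
def box_pts(x0,x1,y0,y1,z0,z1): return np.array([[x,y,z] for x in(x0,x1) for y in(y0,y1) for z in(z0,z1)],float)
def cyl(y0,y1,cx=0,cz=0,r=8):
    a=np.linspace(0,2*np.pi,24,endpoint=False)
    return np.array([[cx+r*np.cos(t),y,cz+r*np.sin(t)] for t in a for y in(y0,y1)])
HANDLE=box_pts(-7,7,-25,25,4,38); FBAR=cyl(-15,15,75,8); BL=cyl(17.5,42.5,0,80); BR=cyl(-42.5,-17.5,0,80)
def pose(p,P): # p=x,y,z,roll,pitch,yaw
    return P@R.from_euler('xyz',p[3:]).as_matrix().T+p[:3]
def hullc(c,P):
    h=cv2.convexHull(proj(c,P).astype(np.float32)); m=cv2.moments(h)
    return np.array([m["m10"]/m["m00"],m["m01"]/m["m00"]])
def fit(obs,p0,free):
    """obs: list of (cam,pts_model,centroid)"""
    p0=np.array(p0,float); free=list(free); sc=np.array([1,1,1,.01,.01,.01])
    def f(q):
        p=p0.copy(); p[free]+=q*sc[free]
        return np.concatenate([hullc(c,pose(p,P))-np.array(u) for c,P,u in obs])
    s=least_squares(f,np.zeros(len(free))); p=p0.copy(); p[free]+=s.x*sc[free]; return p,f(s.x)
E
python3 - <<'E'
from h import *
S=capture("scene");T=capture("top")
FB={"s":(195,160,256,212),"t":(330,184,382,243)}; EB={"s":(210,245,280,300),"t":(228,125,310,160)}
of,oe=[],[]
for nm,c in(("s",S),("t",T)):
    of+=[(c,HANDLE,comps(c,FB[nm],"red")[0][0]),(c,FBAR,comps(c,FB[nm],"brass")[0][0])]
    b=[o[0] for o in comps(c,EB[nm],"brass")[:2]]; b.sort(key=lambda v:v[0]); 
    if nm=="s": b=b[::-1]
    oe+=[(c,BL,b[0]),(c,BR,b[1])]
f0=[440,-213,0,0,0,-.32]; e0=[636,5,0,0,0,-.163]
for o,p0,n in((of,f0,"flap"),(oe,e0,"encl")):
    for lab,oo,fr in(("both",o,[0,1,5]),("both+z",o,[0,1,2,5]),("scene",o[:2],[0,1,5]),("top",o[2:],[0,1,5])):
        p,r=fit(oo,p0,fr); print(n,lab,p.round(3),r.round(2))
E
```

```text
flap both [ 4.40e+02 -2.13e+02  0.00e+00  0.00e+00  0.00e+00 -3.20e-01] [ 0.88  1.47  0.78  0.49 -0.95 -0.32  0.22  0.27]
flap both+z [ 4.40e+02 -2.13e+02  0.00e+00  0.00e+00  0.00e+00 -3.20e-01] [ 0.88  1.47  0.78  0.49 -0.95 -0.32  0.22  0.27]
flap scene [ 4.40e+02 -2.13e+02  0.00e+00  0.00e+00  0.00e+00 -3.20e-01] [0.88 1.47 0.78 0.49]
flap top [ 4.40e+02 -2.13e+02  0.00e+00  0.00e+00  0.00e+00 -3.20e-01] [-0.95 -0.32  0.22  0.27]
encl both [ 6.36e+02  5.00e+00  0.00e+00  0.00e+00  0.00e+00 -1.63e-01] [ 0.72  0.43  0.99  0.71 -0.27  0.59 -0.    0.62]
encl both+z [ 6.36e+02  5.00e+00  0.00e+00  0.00e+00  0.00e+00 -1.63e-01] [ 0.72  0.43  0.99  0.71 -0.27  0.59 -0.    0.62]
encl scene [ 6.36e+02  5.00e+00  0.00e+00  0.00e+00  0.00e+00 -1.63e-01] [0.72 0.43 0.99 0.71]
encl top [ 6.36e+02  5.00e+00  0.00e+00  0.00e+00  0.00e+00 -1.63e-01] [-0.27  0.59 -0.    0.62]
```

```bash
sed -i 's/p\[free\]+=q\*sc\[free\]/p[free]+=(q-10)*sc[free]/; s/s=least_squares(f,np.zeros(len(free)));/s=least_squares(f,np.full(len(free),10.),diff_step=.03);/; s/p\[free\]+=s.x\*sc\[free\]/p[free]+=(s.x-10)*sc[free]/' h.py
cat > m.py <<'E'
from h import *
S=capture("scene");T=capture("top")
FB={"s":(195,160,256,212),"t":(330,184,382,243)}; EB={"s":(210,245,280,300),"t":(228,125,310,160)}
of,oe=[],[]
for nm,c in(("s",S),("t",T)):
    of+=[(c,HANDLE,comps(c,FB[nm],"red")[0][0]),(c,FBAR,comps(c,FB[nm],"brass")[0][0])]
    b=[o[0] for o in comps(c,EB[nm],"brass")[:2]]; b.sort(key=lambda v:v[0]); 
    if nm=="s": b=b[::-1]
    oe+=[(c,BL,b[0]),(c,BR,b[1])]
f0=[440,-213,0,0,0,-.32]; e0=[636,5,0,0,0,-.163]
for o,p0,n in((of,f0,"flap"),(oe,e0,"encl")):
    for lab,oo,fr in(("both",o,[0,1,5]),("both+z",o,[0,1,2,5]),("scene",o[:2],[0,1,5]),("top",o[2:],[0,1,5])):
        p,r=fit(oo,p0,fr); print(n,lab,p.round(3),r.round(2))
E
python3 m.py
```

```text
flap both [ 4.39189e+02 -2.16670e+02  0.00000e+00  0.00000e+00  0.00000e+00
 -2.79000e-01] [ 0.12  0.66  0.56  0.39  0.49 -0.11  0.49  0.25]
flap both+z [ 4.39342e+02 -2.15752e+02  3.20900e+00  0.00000e+00  0.00000e+00
 -2.78000e-01] [ 0.22  0.2   0.61 -0.03  0.31 -0.4   0.31 -0.09]
flap scene [ 4.38463e+02 -2.18488e+02  0.00000e+00  0.00000e+00  0.00000e+00
 -2.81000e-01] [-0.21  0.18  0.21 -0.17]
flap top [ 4.39427e+02 -2.15505e+02  0.00000e+00  0.00000e+00  0.00000e+00
 -2.76000e-01] [ 0.03 -0.17 -0.03  0.18]
encl both [ 6.36766e+02  3.46800e+00  0.00000e+00  0.00000e+00  0.00000e+00
 -1.62000e-01] [-0.    0.3   0.31  0.68  0.31  0.27  0.58  0.28]
encl both+z [ 6.36753e+02  3.98300e+00  3.26400e+00  0.00000e+00  0.00000e+00
 -1.63000e-01] [ 0.09 -0.11  0.37  0.22  0.05 -0.16  0.37 -0.12]
encl scene [ 6.36033e+02  2.41900e+00  0.00000e+00  0.00000e+00  0.00000e+00
 -1.63000e-01] [-0.17 -0.19  0.17  0.2 ]
encl top [ 6.37582e+02  4.53900e+00  0.00000e+00  0.00000e+00  0.00000e+00
 -1.63000e-01] [-0.13 -0.01  0.13  0.01]
```

```bash
cat > mv.py <<'E'
import sys,json,numpy as np
from scipy.spatial.transform import Rotation as R
def step(cmd,tgt):
    """cmd,tgt: [x,y,z,yaw(,roll,pitch)] -> rounded slide, rot and the resulting commanded pose"""
    ro=lambda p: R.from_euler('xyz',[p[4] if len(p)>4 else np.pi,p[5] if len(p)>5 else 0,p[3]])
    A=ro(cmd); s=np.round(A.as_matrix().T@(np.array(tgt[:3])-cmd[:3])/200,4); r=np.round((A.inv()*ro(tgt)).as_rotvec()/np.pi,4)
    n=np.array(cmd[:3])+A.as_matrix()@s*200; e=(A*R.from_rotvec(r*np.pi)).as_euler('xyz')
    print("slide",s.tolist(),"rot",r.tolist(),"-> cmd",[*n.round(2).tolist(),round(e[2],4)],"roll,pitch",e[:2].round(4))
    return [*n,e[2],e[0],e[1]]
def chain(c,*ts):
    for t in ts: c=step(c,t)
E
python3 - <<'E'
from mv import *
chain([171.0,496.39,226.74,2.8098],[330,370,226,2.2],[420,190,226,1.6],[440,10,200,1.293],[440,-170,180,1.293],[439.3,-215.9,100,1.293])
E
```

```text
slide [-0.9575, -0.3385, 0.0037] rot [0.0, -0.0, 0.1941] -> cmd [330.0, 370.0, 226.0, np.float64(2.2)] roll,pitch [3.1416 0.    ]
slide [-0.9925, -0.1659, -0.0] rot [0.0, -0.0, 0.191] -> cmd [420.0, 189.99, 226.0, np.float64(1.6)] roll,pitch [3.1416 0.    ]
slide [-0.9025, 0.0737, 0.13] rot [-0.0, -0.0, 0.0977] -> cmd [440.0, 10.0, 200.0, np.float64(1.293)] roll,pitch [3.1416 0.    ]
slide [-0.8655, 0.2468, 0.1] rot [-0.0, -0.0, 0.0] -> cmd [440.0, -170.0, 180.0, np.float64(1.293)] roll,pitch [3.1416 0.    ]
slide [-0.2217, 0.0596, 0.4] rot [-0.0, -0.0, 0.0] -> cmd [439.31, -215.91, 100.0, np.float64(1.293)] roll,pitch [3.1416 0.    ]
```

Request:
{"method": "servo_tool", "body": {"slide": [[-0.9575, -0.3385, 0.0037], [-0.9575, -0.3385, 0.0037], [-0.9575, -0.3385, 0.0037], [-0.9575, -0.3385, 0.0037], [-0.9575, -0.3385, 0.0037]], "rot": [[0, 0, 0.1941], [0, 0, 0.1941], [0, 0, 0.1941], [0, 0, 0.1941], [0, 0, 0.1941]], "claw": [50, 50, 50, 50, 50]}}

```text
time: 2.02
tool_pos: [330.4, 369.7, 226.0]
tcp_rot: [-3.141, -0.0, 2.199]
contact_force: [-1.3, -0.4, 0.6]
grip_width: 50.8
```

Request:
{"method": "servo_tool", "body": {"slide": [[-0.9925, -0.1659, 0], [-0.9925, -0.1659, 0], [-0.9925, -0.1659, 0], [-0.9925, -0.1659, 0], [-0.9925, -0.1659, 0]], "rot": [[0, 0, 0.191], [0, 0, 0.191], [0, 0, 0.191], [0, 0, 0.191], [0, 0, 0.191]], "claw": [50, 50, 50, 50, 50]}}

```text
time: 2.65
tool_pos: [419.6, 190.9, 226.0]
tcp_rot: [-3.141, -0.001, 1.602]
contact_force: [0.2, -0.6, 0.3]
grip_width: 50.2
```

Request:
{"method": "servo_tool", "body": {"slide": [[-0.9025, 0.0737, 0.13], [-0.9025, 0.0737, 0.13], [-0.9025, 0.0737, 0.13], [-0.9025, 0.0737, 0.13], [-0.9025, 0.0737, 0.13]], "rot": [[0, 0, 0.0977], [0, 0, 0.0977], [0, 0, 0.0977], [0, 0, 0.0977], [0, 0, 0.0977]], "claw": [50, 50, 50, 50, 50]}}

```text
time: 3.28
tool_pos: [439.9, 12.0, 200.0]
tcp_rot: [-3.141, -0.001, 1.296]
contact_force: [0.5, -0.2, -0.3]
grip_width: 50.1
```

Request:
{"method": "servo_tool", "body": {"slide": [[-0.8655, 0.2468, 0.1], [-0.8655, 0.2468, 0.1], [-0.8655, 0.2468, 0.1], [-0.8655, 0.2468, 0.1], [-0.8655, 0.2468, 0.1]], "rot": [[0, 0, 0], [0, 0, 0], [0, 0, 0], [0, 0, 0], [0, 0, 0]], "claw": [50, 50, 50, 50, 50]}}

```text
time: 3.9
tool_pos: [440.5, -167.8, 180.0]
tcp_rot: [-3.141, -0.001, 1.296]
contact_force: [0.2, 1.0, 1.4]
grip_width: 50.0
```

Request:
{"method": "servo_tool", "body": {"slide": [[-0.2217, 0.0596, 0.4], [-0.2217, 0.0596, 0.4], [-0.2217, 0.0596, 0.4], [-0.2217, 0.0596, 0.4]], "rot": [[0, 0, 0], [0, 0, 0], [0, 0, 0], [0, 0, 0]], "claw": [50, 50, 50, 50]}}

```text
time: 4.4
tool_pos: [440.3, -214.5, 101.2]
tcp_rot: [3.14, 0.0, 1.295]
contact_force: [0.5, -0.3, -0.0]
grip_width: 49.9
```

```bash
python3 - <<'E'
from h import *
o=get_obs(); print(o["tool_pos"],o["tcp_rot"])
S=capture("scene");T=capture("top")
ims=[]
for c,B in((S,(180,110,280,220)),(T,(310,160,410,270))):
    f=c["frame"].copy()
    tip=proj(c,o["tool_pos"])[0]; g=proj(c,np.array([o["tool_pos"][0],o["tool_pos"][1],38]))[0]; print(tip,g)
    for p in(tip,g): cv2.circle(f,tuple(int(v) for v in p.round()),1,(0,255,255),-1)
    ims.append(cv2.resize(f[B[1]:B[3],B[0]:B[2]],(400,440),interpolation=cv2.INTER_CUBIC))
save("v3.png",np.hstack(ims))
E
```

```text
[ 440.27791137 -214.45839219  101.16780909] [3.14016949e+00 3.49454721e-05 1.29527959e+00]
[222.67781212 162.17159608] [225.19418927 176.13256756]
[360.74588895 209.96638147] [356.94824095 215.23282139]
```

View pics/v3.png

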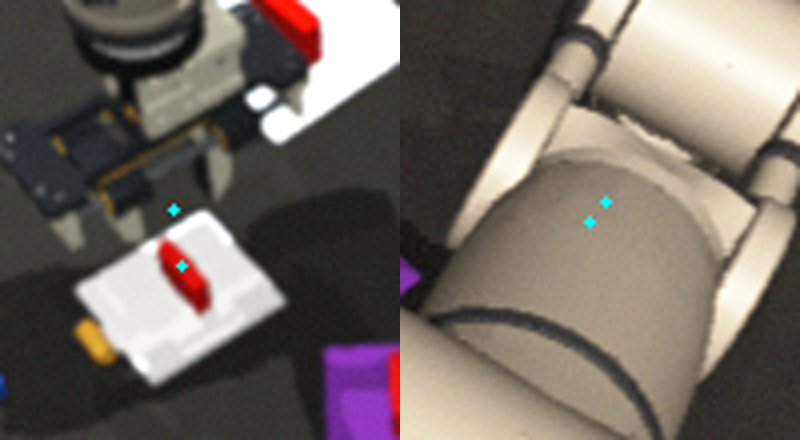

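The jaws straddle the red handle (crop 182,266) with the TCP mark midway between the finger tips. Going down.

Request:
{"method": "servo_tool", "body": {"slide": [[0, 0, 0.2], [0, 0, 0.35], [0, 0, 0.45], [0, 0, 0.45], [0, 0, 0.45]], "rot": [[0, 0, 0], [0, 0, 0], [0, 0, 0], [0, 0, 0], [0, 0, 0]], "claw": [50, 50, 50, 50, 50]}}

```text
time: 5.12
tool_pos: [440.2, -216.1, 11.3]
tcp_rot: [3.139, 0.001, 1.294]
contact_force: [-0.6, 0.2, 0.5]
grip_width: 50.2
```

Request:
{"method": "servo_tool", "body": {"slide": [[0, 0, 0], [0, 0, 0], [0, 0, 0], [0, 0, 0], [0, 0, 0]], "rot": [[0, 0, 0], [0, 0, 0], [0, 0, 0], [0, 0, 0], [0, 0, 0]], "claw": [30, 20, 12, 8, 8]}}

```text
time: 5.75
tool_pos: [439.1, -215.8, 10.0]
tcp_rot: [-3.141, -0.0, 1.293]
contact_force: [-0.8, 1.2, 2.3]
grip_width: 13.8
```

Request:
{"method": "servo_tool", "body": {"slide": [[0, 0, 0], [0, 0, 0], [0, 0, 0]], "rot": [[0, 0, 0], [0, 0, 0], [0, 0, 0]], "claw": [5, 5, 5]}}

```text
time: 6.12
tool_pos: [439.2, -215.9, 10.0]
tcp_rot: [-3.141, -0.0, 1.293]
contact_force: [-2.1, 0.7, 4.0]
grip_width: 13.7
```

```bash
python3 - <<'E'
from mv import *
chain([439.3,-215.9,10.0,1.293],[439.3,-215.9,60,1.293],[439.3,-215.9,160,1.293],[500,-100,160,1.35],[560.8,16.1,150,1.4078])
E
```

```text
slide [0.0, 0.0, -0.25] rot [0.0, 0.0, 0.0] -> cmd [439.3, -215.9, 60.0, np.float64(1.293)] roll,pitch [3.1416 0.    ]
slide [0.0, 0.0, -0.5] rot [0.0, 0.0, 0.0] -> cmd [439.3, -215.9, 160.0, np.float64(1.293)] roll,pitch [3.1416 0.    ]
slide [0.6405, 0.1329, 0.0] rot [0.0, 0.0, -0.0181] -> cmd [499.99, -100.0, 160.0, np.float64(1.3499)] roll,pitch [3.1416 0.    ]
slide [0.633, 0.1694, 0.05] rot [-0.0, 0.0, -0.0184] -> cmd [560.79, 16.1, 150.0, np.float64(1.4077)] roll,pitch [3.1416 0.    ]
```

Request:
{"method": "servo_tool", "body": {"slide": [[0, 0, -0.03], [0, 0, -0.1], [0, 0, -0.2], [0, 0, -0.25], [0, 0, -0.25]], "rot": [[0, 0, 0], [0, 0, 0], [0, 0, 0], [0, 0, 0], [0, 0, 0]], "claw": [5, 5, 5, 5, 5]}}

```text
time: 6.75
tool_pos: [439.8, -216.2, 60.9]
tcp_rot: [3.14, 0.001, 1.293]
contact_force: [0.3, -0.1, -2.7]
grip_width: 13.9
```

Lifted: the force reads about 2.7 N down, which fits the flap's mass. On to the hover above the hinge.

Request:
{"method": "servo_tool", "body": {"slide": [[0, 0, -0.15], [0, 0, -0.35], [0, 0, -0.5], [0, 0, -0.5]], "rot": [[0, 0, 0], [0, 0, 0], [0, 0, 0], [0, 0, 0]], "claw": [5, 5, 5, 5]}}

```text
time: 7.25
tool_pos: [440.2, -216.5, 161.2]
tcp_rot: [3.138, 0.001, 1.293]
contact_force: [0.8, 0.2, -2.3]
grip_width: 13.6
```

Request:
{"method": "servo_tool", "body": {"slide": [[0.1, 0.02, 0], [0.28, 0.06, 0], [0.48, 0.1, 0], [0.6405, 0.1329, 0], [0.6405, 0.1329, 0]], "rot": [[0, 0, -0.0181], [0, 0, -0.0181], [0, 0, -0.0181], [0, 0, -0.0181], [0, 0, -0.0181]], "claw": [5, 5, 5, 5, 5]}}

```text
time: 7.88
tool_pos: [499.7, -97.9, 157.8]
tcp_rot: [-3.138, -0.001, 1.353]
contact_force: [-0.4, -1.0, -2.3]
grip_width: 13.8
```

Request:
{"method": "servo_tool", "body": {"slide": [[0.16, 0.04, 0.01], [0.36, 0.1, 0.03], [0.53, 0.14, 0.04], [0.633, 0.1694, 0.05], [0.633, 0.1694, 0.05]], "rot": [[0, 0, -0.0184], [0, 0, -0.0184], [0, 0, -0.0184], [0, 0, -0.0184], [0, 0, -0.0184]], "claw": [5, 5, 5, 5, 5]}}

```text
time: 8.5
tool_pos: [560.6, 16.4, 148.8]
tcp_rot: [-3.14, 0.0, 1.409]
contact_force: [-0.8, -1.3, -1.8]
grip_width: 13.7
```

Request:
{"method": "servo_tool", "body": {"slide": [[0, 0, 0], [0, 0, 0], [0, 0, 0]], "rot": [[0, 0, 0], [0, 0, 0], [0, 0, 0]], "claw": [5, 5, 5]}}

```text
time: 8.88
tool_pos: [560.7, 15.3, 150.2]
tcp_rot: [3.141, 0.0, 1.407]
contact_force: [0.2, 0.0, -2.3]
grip_width: 13.6
```

```bash
python3 - <<'E'
from h import *
o=get_obs(); print(o["tool_pos"],o["tcp_rot"],o["contact_force"],o["moment"],o["time"])
S=capture("scene");T=capture("top"); ims=[]
for c,B,EB in((S,(200,215,300,305),(205,210,285,300)),(T,(215,110,335,218),(225,100,315,200))):
    f=c["frame"]
    for k in("brass","red"):
        for ce,a,m in comps(c,EB,k): print(k,ce.round(2),a)
    ims.append(cv2.resize(f[B[1]:B[3],B[0]:B[2]],(400,360),interpolation=cv2.INTER_CUBIC))
save("v4.png",np.hstack(ims))
E
```

```text
[560.65816209  15.34061847 150.16306546] [3.14135874e+00 5.97771784e-06 1.40666960e+00] [ 0.18716466  0.03475217 -2.29741161] [-0.07560102  0.0898468   0.00165803] 8.875
brass [235.25 254.72] 191
brass [248.89 274.69] 71
brass [244.4  214.66] 35
brass [258.54 232.85] 13
brass [274.67 218.56] 9
brass [256.25 211.12] 8
red [269.16 234.8 ] 55
```

View pics/v4.png

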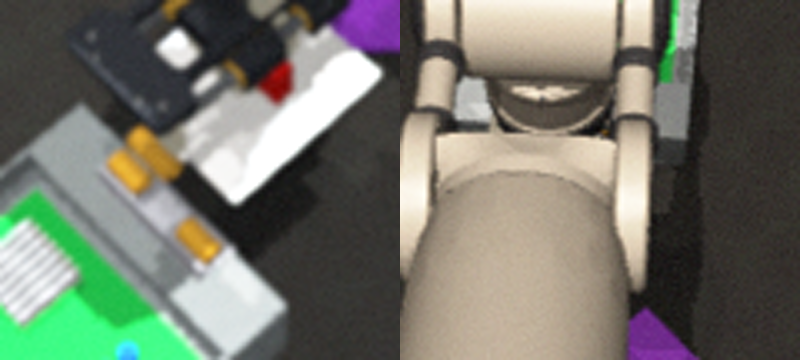

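```bash
python3 - <<'E'
from mv import *
chain([560.79,16.1,150,1.4077],[528.2,21.8,130,1.4077],[528.2,21.8,82,1.4077])
E
```

```text
slide [0.0017, -0.1654, 0.1] rot [0.0, 0.0, 0.0] -> cmd [528.2, 21.81, 130.0, np.float64(1.4077)] roll,pitch [3.1416 0.    ]
slide [-0.0, -0.0, 0.24] rot [0.0, 0.0, 0.0] -> cmd [528.2, 21.81, 82.0, np.float64(1.4077)] roll,pitch [3.1416 0.    ]
```

Request:
{"method": "servo_tool", "body": {"slide": [[0, -0.06, 0.04], [0.0017, -0.12, 0.08], [0.0017, -0.1654, 0.1], [0.0017, -0.1654, 0.1]], "rot": [[0, 0, 0], [0, 0, 0], [0, 0, 0], [0, 0, 0]], "claw": [5, 5, 5, 5]}}

```text
time: 9.48
tool_pos: [527.7, 21.9, 130.0]
tcp_rot: [-3.141, -0.0, 1.408]
contact_force: [-0.1, 0.4, -2.0]
grip_width: 13.7
```

Request:
{"method": "servo_tool", "body": {"slide": [[0, 0, 0.1], [0, 0, 0.18], [0, 0, 0.24], [0, 0, 0.24], [0, 0, 0.24]], "rot": [[0, 0, 0], [0, 0, 0], [0, 0, 0], [0, 0, 0], [0, 0, 0]], "claw": [5, 5, 5, 5, 5]}}

```text
time: 10.1
tool_pos: [528.8, 21.7, 82.5]
tcp_rot: [3.14, -0.0, 1.408]
contact_force: [0.1, -0.1, -1.6]
grip_width: 13.9
```

Request:
{"method": "servo_tool", "body": {"slide": [[0, 0, 0], [0, 0, 0], [0, 0, 0]], "rot": [[0, 0, 0], [0, 0, 0], [0, 0, 0]], "claw": [5, 5, 5]}}

```text
time: 10.48
tool_pos: [528.3, 21.8, 82.2]
tcp_rot: [3.141, -0.0, 1.408]
contact_force: [0.8, -0.2, -2.1]
grip_width: 14.0
```

```bash
python3 - <<'E'
from h import *
o=get_obs(); print(o["tool_pos"],o["tcp_rot"],o["contact_force"],o["time"])
S=capture("scene"); c=S; B=(215,200,335,305)
Pc=cloud(c)
for k in("brass","red"):
    for ce,a,m in comps(c,(205,200,300,300),k): print(k,ce.round(2),a,np.nanmedian(Pc[m],0).round(1))
save("v5.png",cv2.resize(c["frame"][B[1]:B[3],B[0]:B[2]],(680,595),interpolation=cv2.INTER_CUBIC))
T=capture("top")
for ce,a,m in comps(T,(220,100,320,200),"brass"): print("top",ce,a)
E
```

```text
[528.31683473  21.80370148  82.22032932] [ 3.14111282e+00 -1.17963702e-04  1.40770159e+00] [ 0.75652628 -0.22341177 -2.05674466] 10.475
brass [251.18 256.43] 103 [604.5  10.6  86. ]
brass [249.33 274.43] 72 [641.7  33.5  86.1]
brass [231.94 257.12] 68 [631.8 -26.3  85.9]
brass [257.89 221.54] 28 [560.6  -0.6 179.5]
brass [270.91 238.18] 11 [570.8  42.5 165.9]
brass [286.5 225.5] 6 [524.5  51.6 165.7]
red [279.74 240.18] 38 [537.7  44.5 102. ]
```

View pics/v5.png

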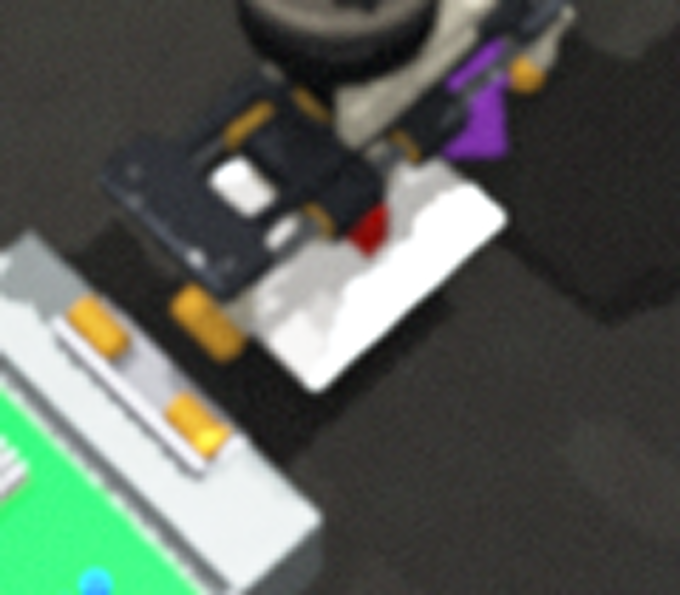

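The picture shows the flap held level 35 mm in front of the hinge. The barrel (crop 207,323) is clear of the fixed ones (crop 98,328 and 198,425). The arm hides it from the top camera, so I'll measure the relative offset in the scene view.

```bash
cat > rel.py <<'E'
from h import *
def img_axis(m_or_pts):
    m=m_or_pts; v,u=np.nonzero(m); q=np.cov(np.vstack([u,v])); w,V=np.linalg.eigh(q); a=V[:,1]; a=a*np.sign(a[0])
    return np.degrees(np.arctan2(a[1],a[0])),np.sqrt(w)*np.sqrt(12)
def fill(c,P,k=16): # supersampled hull moments -> axis angle, full lengths
    h=cv2.convexHull((proj(c,P)*k).astype(np.float32)).round().astype(np.int32); im=np.zeros((420*k//1,560*k//1),np.uint8) ; cv2.fillConvexPoly(im,h,1)
    a,l=img_axis(im); return a,l/k
def measure(c,tool,z_hole,boxs=(205,235,275,300)):
    B=[o for o in comps(c,boxs,"brass",25)[:3]]
    E=None
    B.sort(key=lambda o:o[0][0]+o[0][1]) ; return B
E
python3 - <<'E'
from rel import *
o=get_obs(); c=capture("scene"); B=comps(c,(205,245,275,300),"brass",25)[:3]
fl=max(B,key=lambda b:b[1]); fx=sorted([b for b in B if b is not fl],key=lambda b:b[0][0])
e,r=fit([(c,BR,fx[0][0]),(c,BL,fx[1][0])],[636,3,0,0,0,-.163],[0,1,5]); print("encl",e.round(3),r.round(2))
th=o["tcp_rot"][2]-np.pi/2
z=o["tool_pos"][2]-10
f,r=fit([(c,FBAR,fl[0])],[528,21.8,z,0,0,th],[0,1]); print("flap",f.round(3),r.round(3),"expected",o["tool_pos"].round(1))
hole=pose(f,np.array([[75,0,8.]]))[0]; d=R.from_euler('z',-e[5]).apply(hole-(e[:3]+[0,0,80])); print("hole rel fixed (encl axes)",d.round(2))
for nm,m,P in(("flap",fl[2],pose(f,FBAR)),("R",fx[0][2],pose(e,BR)),("L",fx[1][2],pose(e,BL))): print(nm,"mask",img_axis(m),"model",fill(c,P))
E
```

```text
encl [ 6.35165e+02  1.62600e+00  0.00000e+00  0.00000e+00  0.00000e+00
 -1.61000e-01] [ 0.04  0.05 -0.04 -0.05]
flap [ 5.27827e+02  1.90860e+01  7.21050e+01  0.00000e+00  0.00000e+00
 -1.63000e-01] [-0.  0.] expected [528.3  21.8  82.1]
hole rel fixed (encl axes) [-33.75  -0.14   0.1 ]
flap mask (np.float64(45.74981294381476), array([ 7.20736789, 14.12941506])) model (np.float64(44.241776726581584), array([ 6.80075417, 13.84286676]))
R mask (np.float64(46.94425775991415), array([ 5.90084939, 11.71397642])) model (np.float64(44.86931042721373), array([ 6.81230912, 11.91744118]))
L mask (np.float64(47.926482972795334), array([ 6.29894067, 11.43923994])) model (np.float64(44.953195798026904), array([ 6.94073492, 12.11802342]))
```

```bash
python3 - <<'E'
from rel import *
o=get_obs(); c=capture("scene"); hsv=cv2.cvtColor(c["frame"],cv2.COLOR_RGB2HSV).astype(int)
th=o["tcp_rot"][2]-np.pi/2; z=o["tool_pos"][2]-10
for s,v in((60,60),(75,75),(90,90),(120,90),(140,100)):
    k=((hsv[...,0]>10)&(hsv[...,0]<36)&(hsv[...,1]>s)&(hsv[...,2]>v)).astype(np.uint8); M=np.zeros_like(k);M[245:300,220:275]=k[245:300,220:275]
    n,L,st,ce=cv2.connectedComponentsWithStats(M); ii=sorted(range(1,n),key=lambda i:-st[i,4])[:3]
    fl=min(ii,key=lambda i:ce[i][1]-ce[i][0]); fx=sorted([i for i in ii if i!=fl],key=lambda i:ce[i][0])
    e,r=fit([(c,BR,ce[fx[0]]),(c,BL,ce[fx[1]])],[636,3,0,0,0,-.163],[0,1,5])
    f,_=fit([(c,FBAR,ce[fl])],[528,21.8,z,0,0,th],[0,1]); hole=pose(f,np.array([[75,0,8.]]))[0]; d=R.from_euler('z',-e[5]).apply(hole-(e[:3]+[0,0,80]))
    print(s,v,st[[fl]+fx,4],e.round(3)[[0,1,5]],d.round(2),[img_axis(L==i)[1].round(1).tolist() for i in [fl]+fx])
img=c["frame"][245:295,220:270].copy()
k=14; im=cv2.resize(img,None,fx=k,fy=k,interpolation=cv2.INTER_NEAREST)
im=cv2.resize(im,(700,700))[:600]
e=[636.03,2.42,0,0,0,-.163]
for P,col in((pose(e,BR),(0,255,255)),(pose(e,BL),(0,255,255)),(pose(f,FBAR),(255,0,255))):
    h=cv2.convexHull(((proj(c,P)-[220,245]+.5)*k).astype(np.float32)).astype(int); cv2.polylines(im,[h],True,col,1)
save("v6.png",im)
E
```

```text
60 60 [120  82  82] [ 6.35303e+02  2.16700e+00 -1.58000e-01] [-33.88  -0.26   0.04] [[7.8, 15.1], [6.7, 11.9], [6.8, 12.2]]
75 75 [107  73  75] [ 6.35135e+02  2.11600e+00 -1.59000e-01] [-33.56  -0.6    0.04] [[7.2, 14.6], [6.0, 12.0], [6.5, 11.8]]
90 90 [101  68  70] [ 6.35141e+02  1.59300e+00 -1.63000e-01] [-3.357e+01 -1.000e-02  4.000e-02] [[7.1, 14.1], [6.0, 11.3], [6.2, 11.2]]
120 90 [96 61 62] [ 6.35791e+02  2.17400e+00 -1.60000e-01] [-33.73  -0.81   0.04] [[6.8, 14.3], [5.5, 11.0], [5.7, 11.0]]
140 100 [90 59 57] [ 6.35824e+02  2.10100e+00 -1.62000e-01] [-33.64  -1.24   0.04] [[6.4, 14.1], [5.4, 10.7], [5.5, 10.2]]
```

View pics/v6.png

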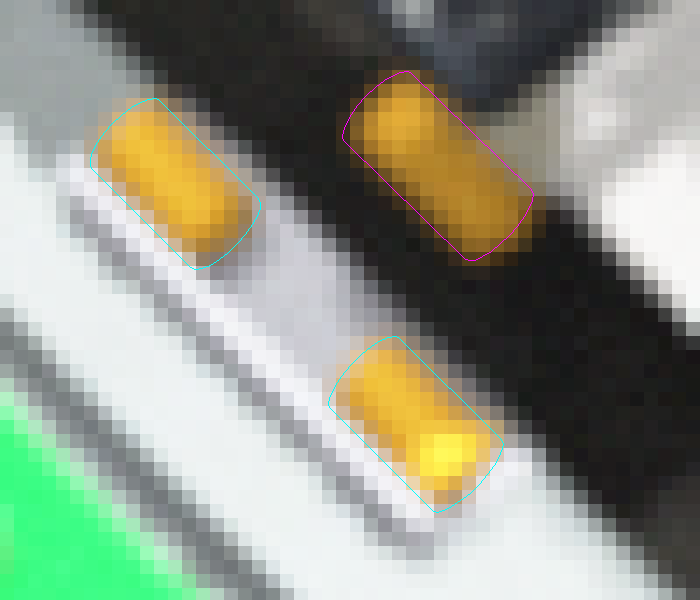

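The upstand hides the rear strip of the fixed barrels from this camera, so I'll put that occlusion into the model.

```bash
cat >> rel.py <<'E'
UP=box_pts(10,14,-45,45,70,83)
def vis_c(c,P,Q=None,k=16):
    """centroid of hull(P) not covered by hull(Q), supersampled"""
    a=proj(c,P); o=np.floor(a.min(0))-2; n=int(np.ceil((a.max(0)-o).max())+3)*k
    im=np.zeros((n,n),np.uint8); H=lambda X:cv2.convexHull(((proj(c,X)-o+.5)*k*16).astype(np.float32)).round().astype(np.int32)
    cv2.fillConvexPoly(im,H(P),1,shift=4)
    if Q is not None: cv2.fillConvexPoly(im,H(Q),0,shift=4)
    m=cv2.moments(im,True); w=img_axis(im)[1]/k
    return np.array([m["m10"],m["m01"]])/m["m00"]/k-.5+.5/k+o, m["m00"]/k/k, w
def fit_vis(c,items,p0,free,up=None):
    """items (pts,centroid); p0 = pose; up(p)->occluder points"""
    p0=np.array(p0,float); sc=np.array([1,1,1,.01,.01,.01])
    def f(q):
        p=p0.copy(); p[free]+=(q-10)*sc[free]
        return np.concatenate([vis_c(c,pose(p,P),None if up is None else up(p))[0]-u for P,u in items])
    s=least_squares(f,np.full(len(free),10.),diff_step=.05); p=p0.copy(); p[free]+=(s.x-10)*sc[free]; return p,f(s.x)
def masks(c,s,v,win=(220,245,275,300)):
    hsv=cv2.cvtColor(c["frame"],cv2.COLOR_RGB2HSV).astype(int); l,t,r,b=win
    k=((hsv[...,0]>10)&(hsv[...,0]<36)&(hsv[...,1]>s)&(hsv[...,2]>v)).astype(np.uint8); M=np.zeros_like(k);M[t:b,l:r]=k[t:b,l:r]
    n,L,st,ce=cv2.connectedComponentsWithStats(M); return [(ce[i],st[i,4],img_axis(L==i)[1]) for i in sorted(range(1,n),key=lambda i:-st[i,4])[:3]]
E
python3 - <<'E'
from rel import *
o=get_obs(); c=capture("scene")
th=o["tcp_rot"][2]-np.pi/2; z=o["tool_pos"][2]-10
for s,v in((60,60),(90,90),(120,90),(140,100)):
    B=masks(c,s,v); B.sort(key=lambda b:b[0][1]-b[0][0]); fl=B[0]; fx=sorted(B[1:],key=lambda b:b[0][0])
    e,r=fit_vis(c,[(BR,fx[0][0]),(BL,fx[1][0])],[636,3,0,0,0,-.163],[0,1,5],lambda p:pose(p,UP))
    f,_=fit_vis(c,[(FBAR,fl[0])],[528,21.8,z,0,0,th],[0,1]); hole=pose(f,np.array([[75,0,8.]]))[0]; d=R.from_euler('z',-e[5]).apply(hole-(e[:3]+[0,0,80]))
    print(s,v,"encl",e.round(3)[[0,1,5]],"rel",d.round(2),"areas",fl[1],fx[0][1],fx[1][1],"model",[round(vis_c(c,*a)[1]) for a in((pose(f,FBAR),),(pose(e,BR),pose(e,UP)),(pose(e,BL),pose(e,UP)))], f[:2]-o["tool_pos"][:2])
E
```

```text
60 60 encl [ 6.35278e+02  1.90500e+00 -1.63000e-01] rel [-3.366e+01 -2.800e-01  2.000e-02] areas 121 81 80 model [95, 82, 86] [-0.20589239 -2.55845697]
90 90 encl [ 6.35237e+02  1.46900e+00 -1.62000e-01] rel [-3.361e+01  1.700e-01  2.000e-02] areas 102 68 71 model [95, 83, 86] [-0.13300229 -2.59991706]
120 90 encl [ 6.35773e+02  1.94600e+00 -1.59000e-01] rel [-3.368e+01 -3.600e-01  2.000e-02] areas 97 60 62 model [95, 82, 86] [ 0.23314146 -2.7385414 ]
140 100 encl [ 6.35786e+02  1.83900e+00 -1.61000e-01] rel [-3.383e+01 -8.200e-01  2.000e-02] areas 89 57 57 model [95, 82, 86] [ 0.03980268 -3.19397041]
```

Request:
{"method": "servo_tool", "body": {"slide": [[0, 0, -0.06], [0, 0, -0.125], [0, 0.05, -0.125], [0, 0.11, -0.125], [0, 0.1675, -0.125]], "rot": [[0, 0, 0], [0, 0, 0], [0, 0, 0], [0, 0, 0], [0, 0, 0]], "claw": [5, 5, 5, 5, 5]}}

```text
time: 11.35
tool_pos: [562.2, 16.2, 106.6]
tcp_rot: [-3.141, -0.0, 1.408]
contact_force: [-0.7, 0.2, -1.3]
grip_width: 13.8
```

Request:
{"method": "servo_tool", "body": {"slide": [[0, 0, 0], [0, 0, 0], [0, 0, 0], [0, 0, 0]], "rot": [[0, 0, 0], [0, 0, 0], [0, 0, 0], [0, 0, 0]], "claw": [5, 5, 5, 5]}}

```text
time: 11.85
tool_pos: [561.0, 16.4, 107.0]
tcp_rot: [-3.141, -0.0, 1.408]
contact_force: [0.2, 0.1, -1.2]
grip_width: 13.9
```

```bash
python3 - <<'E'
from rel import *
o=get_obs(); c=capture("scene"); print(o["tool_pos"],o["tcp_rot"],o["contact_force"],o["moment"],o["time"])
th=o["tcp_rot"][2]-np.pi/2; z=o["tool_pos"][2]-10
for s,v in((60,60),(90,90),(120,90)): print([(b[0].round(2).tolist(),b[1]) for b in masks(c,s,v,(215,235,275,300))])
e=[635.5,1.8,0,0,0,-.162]
k=14; im=cv2.resize(c["frame"][240:283,220:270],None,fx=k,fy=k,interpolation=cv2.INTER_NEAREST)
f=[o["tool_pos"][0],o["tool_pos"][1]-2.65,z,0,0,th]
for P,col in((pose(e,BR),(0,255,255)),(pose(e,BL),(0,255,255)),(pose(f,FBAR),(255,0,255))):
    h=cv2.convexHull(((proj(c,P)-[220,240]+.5)*k).astype(np.float32)).astype(int); cv2.polylines(im,[h],True,col,1)
save("v7.png",im)
E
```

```text
[561.03720328  16.44494153 107.01098544] [-3.14146830e+00 -7.94647071e-05  1.40779136e+00] [ 0.21864472  0.12876751 -1.2265756 ] [-0.13480351  0.090224    0.02440298] 11.85
[([236.21, 259.54], np.int32(160)), ([249.04, 274.57], np.int32(83)), ([259.67, 242.67], np.int32(21))]
[([235.98, 259.46], np.int32(149)), ([249.13, 274.77], np.int32(78)), ([259.42, 242.58], np.int32(12))]
[([236.21, 259.6], np.int32(126)), ([249.02, 274.64], np.int32(64)), ([259.4, 242.4], np.int32(10))]
```

View pics/v7.png

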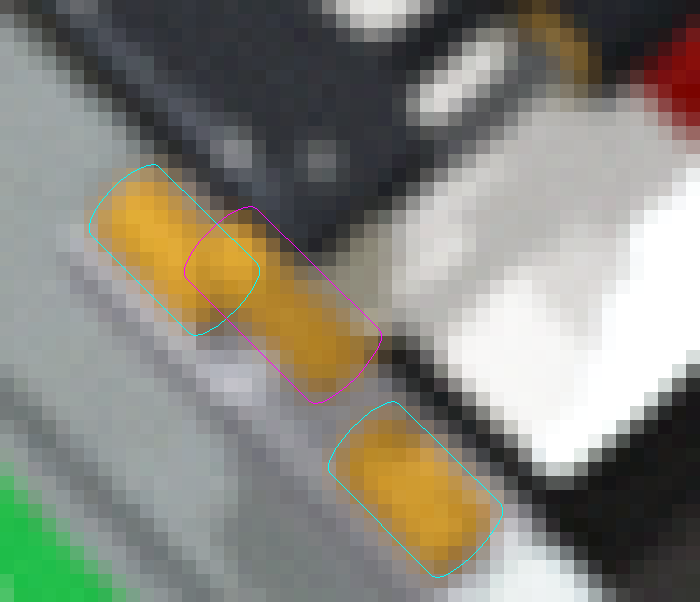

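The model outlines (cyan fixed, magenta flap) sit equally well on all three barrels. The flap's barrel is over the gap with about -0.4 mm in x and 0 in y, so I'm lowering gently.

Request:
{"method": "servo_tool", "body": {"slide": [[0, 0, 0.02], [0, 0, 0.04], [0, 0, 0.06], [0, 0, 0.075], [0, 0, 0.085]], "rot": [[0, 0, 0], [0, 0, 0], [0, 0, 0], [0, 0, 0], [0, 0, 0]], "claw": [5, 5, 5, 5, 5]}}

```text
time: 12.52
tool_pos: [561.2, 16.4, 89.7]
tcp_rot: [-3.141, -0.0, 1.408]
contact_force: [-0.4, -0.1, -1.9]
grip_width: 13.8
```

Request:
{"method": "servo_tool", "body": {"slide": [[0, 0, 0.01], [0, 0, 0.02], [0, 0, 0.03], [0, 0, 0.04], [0, 0, 0.04]], "rot": [[0, 0, 0], [0, 0, 0], [0, 0, 0], [0, 0, 0], [0, 0, 0]], "claw": [5, 5, 5, 5, 5]}}

```text
time: 13.15
tool_pos: [561.1, 16.4, 81.8]
tcp_rot: [-3.141, -0.0, 1.408]
contact_force: [0.1, 0.3, -3.0]
grip_width: 13.9
```

Request:
{"method": "servo_tool", "body": {"slide": [[0, 0, 0], [0, 0, 0], [0, 0, 0], [0, 0, 0]], "rot": [[0, 0, 0], [0, 0, 0], [0, 0, 0], [0, 0, 0]], "claw": [5, 5, 5, 5]}}

```text
time: 13.65
tool_pos: [561.3, 16.4, 82.0]
tcp_rot: [3.142, -0.0, 1.408]
contact_force: [-0.7, -1.7, -2.7]
grip_width: 13.6
```

```bash
python3 - <<'E'
from rel import *
for _ in range(4):
    o=get_obs(); c=capture("scene"); print(o["tool_pos"].round(2),o["tcp_rot"].round(4),o["contact_force"].round(2),o["moment"].round(2),o["time"])
th=o["tcp_rot"][2]-np.pi/2; z=o["tool_pos"][2]-10
for s,v in((60,60),(90,90),(120,90),(140,100)):
    B=sorted(masks(c,s,v,(218,245,275,300)),key=lambda b:b[0][0]); print([(b[0].round(2).tolist(),b[1],b[2].round(1)) for b in B])
Pc=cloud(c)
e=[635.5,1.8,0,0,0,-.162]
k=14; im=cv2.resize(c["frame"][243:286,220:270],None,fx=k,fy=k,interpolation=cv2.INTER_NEAREST)
f=[o["tool_pos"][0],o["tool_pos"][1]-2.65,z,0,0,th]
for P,col in((pose(e,BR),(0,255,255)),(pose(e,BL),(0,255,255)),(pose(f,FBAR),(255,0,255))):
    h=cv2.convexHull(((proj(c,P)-[220,243]+.5)*k).astype(np.float32)).astype(int); cv2.polylines(im,[h],True,col,1)
save("v8.png",im)
print("model centroids",[vis_c(c,pose(e,P),pose(e,UP))[0].round(2).tolist() for P in(BR,cyl(-15,15,0,80),BL)])
E
```

```text
[561.27  16.38  82.  ] [ 3.1415 -0.      1.4078] [-0.74 -1.67 -2.67] [-0.11  0.08 -0.01] 13.65
[561.27  16.36  81.99] [ 3.1415e+00 -1.0000e-04  1.4077e+00] [ 0.84  0.16 -1.3 ] [-0.1   0.09 -0.02] 13.7
[561.26  16.38  81.98] [ 3.1416e+00 -1.0000e-04  1.4077e+00] [-0.52 -0.2  -2.12] [-0.13  0.1  -0.02] 13.75
[561.26  16.36  81.99] [ 3.1415e+00 -1.0000e-04  1.4077e+00] [-0.3  -0.65 -2.42] [-0.11  0.13  0.05] 13.8
[([240.66, 266.44], np.int32(239), array([ 6.6, 36.3])), ([259.9, 248.1], np.int32(20), array([3. , 7.3]))]
[([240.72, 266.43], np.int32(216), array([ 6. , 36.8])), ([259.8, 247.9], np.int32(10), array([2.1, 5.1]))]
[([240.53, 266.18], np.int32(192), array([ 5.5, 35.8])), ([260.14, 247.86], np.int32(7), array([1.4, 5.4]))]
[([240.4, 266.23], np.int32(171), array([ 5. , 35.2])), ([260.5, 248.0], np.int32(4), array([1.2, 3.2]))]
model centroids [[231.98, 257.35], [240.49, 265.83], [249.18, 274.49]]
```

View pics/v8.png

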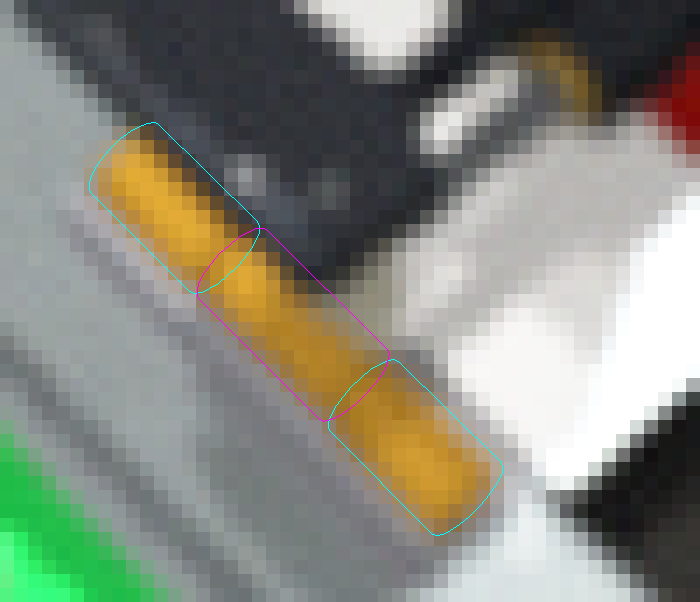

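The three barrels now form one row with no contact load. To check collinearity below a pixel, I'll take the brass/grey edge on the unobstructed lower-left side, and the depth along the row.

```bash
cat > edge.py <<'E'
from rel import *
def edge(n=6,e=[635.5,1.8,0,0,0,-.162]):
    fs=[capture("scene") for _ in range(n)]; c=fs[0]; im=np.mean([f["frame"].astype(float) for f in fs],0); b=(im[...,0]-im[...,2]).astype(np.float32)
    D=np.mean([f["depth"] for f in fs],0)
    ys=np.arange(-40,41,2.5); s=np.arange(-6,6.01,.1)
    A=proj(c,pose(e,np.array([[0,y,80] for y in ys]))); d=A[-1]-A[0]; d/=np.linalg.norm(d); nrm=np.array([-d[1],d[0]]) ; nrm*=np.sign(-nrm[0]) # towards lower-left (+x encl)
    X=A[:,None]+s[:,None]*nrm; prof=cv2.remap(b,X[...,0].astype(np.float32),X[...,1].astype(np.float32),cv2.INTER_CUBIC)
    out=[]
    for p in prof:
        i=np.argmax(p[(s>-3)&(s<2.5)])+np.nonzero(s>-3)[0][0]; pk=p[i]; bg=np.median(p[s>4.5]); h=bg+.5*(pk-bg)
        j=i+np.argmax(p[i:]<h); out.append((s[j],s[i],pk))
    px=np.linalg.norm(proj(c,pose(e,np.array([[1,0,80.]])))-proj(c,pose(e,np.array([[0,0,80.]])))); 
    print("px per mm along x",round(float(px),3),"perp comp",((proj(c,pose(e,np.array([[1,0,80.]])))-proj(c,pose(e,np.array([[0,0,80.]]))))@nrm).round(3),"z:",((proj(c,pose(e,np.array([[0,0,81.]])))-proj(c,pose(e,np.array([[0,0,80.]]))))@nrm).round(3))
    Pc=cloud({**c,"depth":D.astype(np.float32)})
    for y,o,a in zip(ys,out,A):
        u,v=a.round().astype(int); print(y,np.round(o,2),Pc[v,u].round(1))
    o=np.array(out)[:,0]; f=np.polyfit(ys[abs(ys)>21],o[abs(ys)>21],1); m=abs(ys)<13; r=o[m]-np.polyval(f,ys[m]); print("edge offset of middle from outer line (px)",r.mean().round(3),"slope",np.polyfit(ys[m],r,1)[0].round(4),"resid outer",(o[abs(ys)>21]-np.polyval(f,ys[abs(ys)>21])).std().round(3))
edge()
E
python3 edge.py
```

```text
px per mm along x 0.425 perp comp [0.424] z: [-0.099]
-40.0 [  3.    -0.2  173.22] [632.2 -34.6  87. ]
-37.5 [  3.     0.3  174.91] [631.  -32.5  87.7]
-35.0 [  3.1    0.3  173.51] [631.1 -29.6  86. ]
-32.5 [  3.1    0.2  173.79] [633.7 -27.2  88.1]
-30.0 [  3.     0.3  174.37] [632.2 -25.5  87.5]
-27.5 [  3.1    0.3  173.17] [632.6 -22.2  87.1]
-25.0 [  3.2    1.1  170.48] [634.9 -20.2  88.1]
-22.5 [  3.2    0.5  168.63] [633.  -19.   86.3]
-20.0 [  3.1    0.4  156.08] [633.6 -15.4  86.7]
-17.5 [  2.9   -0.3  152.33] [635.3 -14.1  85.7]
-15.0 [ 2.8000e+00 -1.0000e-01  1.6801e+02] [636.2 -10.2  86.8]
-12.5 [2.800e+00 1.000e-01 1.724e+02] [634.8  -8.4  86.8]
-10.0 [2.9000e+00 1.0000e-01 1.6884e+02] [635.6  -4.7  87.5]
-7.5 [  2.9    0.9  160.01] [637.3  -3.4  86.7]
-5.0 [  2.9    0.9  149.01] [635.9  -1.6  86.4]
-2.5 [  2.9    0.9  140.74] [636.2   1.5  85.5]
0.0 [  3.     0.9  138.55] [638.4   3.5  86.6]
2.5 [  3.     1.   138.54] [638.7   6.5  85.6]
5.0 [  2.9    0.6  141.34] [637.6   8.7  86.5]
7.5 [  2.9    0.5  141.36] [638.4  12.4  87.3]
10.0 [  3.     1.1  138.03] [640.   13.6  86.2]
12.5 [  2.9    0.7  132.16] [639.   15.7  87.2]
15.0 [  2.8    0.2  128.67] [638.8  18.3  84.6]
17.5 [  3.     0.3  136.37] [640.1  22.5  87.3]
20.0 [  3.3    1.1  139.36] [641.5  23.5  85.6]
22.5 [  3.3    1.   139.48] [640.5  25.7  86.6]
25.0 [  3.4    0.9  144.65] [641.   29.   86.6]
27.5 [  3.3    1.2  156.43] [643.1  30.7  87.2]
30.0 [  3.3    1.1  160.87] [641.9  32.7  87.6]
32.5 [  3.4    0.9  160.37] [642.4  36.   87.4]
35.0 [  3.4    1.2  160.09] [642.9  39.2  87.2]
37.5 [  3.4    1.3  161.09] [644.6  40.6  86.6]
40.0 [  3.4    0.6  152.35] [643.3  42.5  86.8]
edge offset of middle from outer line (px) -0.307 slope -0.0009 resid outer 0.05
```

Request:
{"method": "servo_tool", "body": {"slide": [[0, 0.0035, 0], [0, 0.0035, 0], [0, 0.0035, 0], [0, 0.0035, 0]], "rot": [[0, 0, 0], [0, 0, 0], [0, 0, 0], [0, 0, 0]], "claw": [5, 5, 5, 5]}}

```text
time: 14.65
tool_pos: [562.0, 16.3, 82.0]
tcp_rot: [3.142, -0.0, 1.408]
contact_force: [0.6, -0.0, -1.9]
grip_width: 13.9
```

```bash
python3 edge.py | sed -n '1p;$p'; python3 - <<'E'
from rel import *
fs=[capture("scene") for _ in range(6)]; c=fs[0]; im=np.mean([f["frame"].astype(float) for f in fs],0); o=get_obs(); print(o["tool_pos"],o["contact_force"],o["time"])
e=[635.5,1.8,0,0,0,-.162]; ys=np.arange(-50,51,.5)
b=(im[...,0]-im[...,2]).astype(np.float32)
P=np.zeros(len(ys))
for x in(0,2,4,6):
    A=proj(c,pose(e,np.array([[x,y,84] for y in ys]))).astype(np.float32)
    P+=cv2.remap(b,A[:,:1],A[:,1:],cv2.INTER_CUBIC).ravel()/4
def half(lo,hi):
    m=(ys>=lo)&(ys<=hi); p=P[m]; h=(p.min()+p.max())/2; i=np.nonzero(np.diff(np.sign(p-h)))[0]; return ys[m][i]
print("left end",half(-50,-38),"right end",half(38,50))
for lo,hi in((-24,-10),(8,24)):
    m=(ys>=lo)&(ys<=hi); y=ys[m];p=P[m]; base=np.interp(y,[lo,hi],[p[0],p[-1]]); w=np.clip(base-p,0,None); print("dip",(w*y).sum()/w.sum(),"area",w.sum()*.5,"min at",y[p.argmin()])
print(P[::4].round().astype(int).tolist())
E
```

```text
px per mm along x 0.425 perp comp [0.424] z: [-0.099]
edge offset of middle from outer line (px) -0.101 slope -0.0003 resid outer 0.042
[561.96082986  16.24646624  81.98466521] [ 1.06063143  0.217382   -2.76285678] 15.25
left end [-42.5] right end [45.]
dip -16.378347798074042 area 120.98277957098824 min at -16.0
dip 16.45434159139078 area 82.68832364678383 min at 16.5
[-8, -8, -1, 31, 89, 140, 163, 165, 164, 165, 165, 165, 165, 165, 164, 159, 148, 142, 151, 159, 162, 160, 153, 141, 134, 132, 131, 132, 132, 132, 133, 131, 125, 120, 122, 131, 133, 135, 139, 147, 153, 156, 156, 155, 156, 154, 142, 106, 52, 8, -8]
```

Request:
{"method": "servo_tool", "body": {"slide": [[0, 0.0015, 0], [0, 0.0015, 0], [0, 0.0015, 0], [0, 0.0015, 0]], "rot": [[0, 0, 0], [0, 0, 0], [0, 0, 0], [0, 0, 0]], "claw": [5, 5, 5, 5]}}

```text
time: 15.75
tool_pos: [562.2, 16.2, 82.0]
tcp_rot: [3.142, -0.0, 1.408]
contact_force: [0.3, 0.3, -2.2]
grip_width: 14.0
```

```bash
python3 edge.py | tail -1; python3 - <<'E'
from rel import *
c=capture("scene"); o=get_obs(); print(o["tool_pos"],o["tcp_rot"],o["contact_force"],o["grip_width"],o["time"])
P=cloud(c).reshape(-1,3); f=[o["tool_pos"][0],o["tool_pos"][1]-2.65,0,0,0,o["tcp_rot"][2]-np.pi/2]
q=(P-[f[0],f[1],0])@R.from_euler('z',f[5]).as_matrix()
m=(q[:,0]>-45)&(q[:,0]<58)&(abs(q[:,1])<45)&(q[:,2]>66)&(q[:,2]<86); Q=q[m]
for _ in range(3):
    a,*_=np.linalg.lstsq(np.c_[Q[:,:2],np.ones(len(Q))],Q[:,2],rcond=None); r=Q[:,2]-np.c_[Q[:,:2],np.ones(len(Q))]@a; Q=Q[abs(r)<2*r.std()]
print("plate plane slopes x,y (deg), z at origin",np.degrees(a[:2]).round(2),a[2].round(2),len(Q))
E
```

```text
edge offset of middle from outer line (px) 0.145 slope 0.0022 resid outer 0.042
[562.24060935  16.21051799  81.98426178] [ 3.14156900e+00 -5.88872628e-05  1.40775739e+00] [ 0.34179325 -0.09129519 -2.41284437] 14.0872891054282 16.1
plate plane slopes x,y (deg), z at origin [ 0.14 -0.14] 75.36 601
```

```bash
python3 -c "
from plant import *
print(close_job())"
```

```text
the job is handed in; nothing more can be done
None
```

The flap's barrel is in the gap between the two fixed barrels. I handed the job in at about 16 s with the gripper still holding the handle.

I took the smaller white flap, not the bigger white one or the purple one. I lifted it clear, measured it in front of the hinge, then lowered it from above into the gap.

Last checks:
- **Front to back:** the barrel edge lay within about 0.3 mm of the line through the fixed barrels.
- **Side to side:** the gaps at the two ends looked equal, within a few tenths of a millimetre.
- **Level:** the plate was within 0.15° of level, and the measured yaw matched the hinge.
- **Load:** the force reading was only the flap's weight, about 2.4 N, so nothing was pressing on the hinge.

What disagreed or stayed unchecked:
- **Top camera:** the arm hid the hinge from it, so the final alignment rests on the scene camera plus the arm's own height reading.
- **Camera offset:** the cameras and the arm differed by 2–3 mm in absolute position, so I relied on the flap barrel's position relative to the fixed barrels. Early estimates of the front-to-back target differed by about 1.3 mm, and I settled that with the edge check.
- **Plate height:** it read 75.4 mm where 76 mm was expected, which is within the calibration error.
- **Other things:** the arm was never steered near the fan, brick or tray, but I took no closing measurement of where they stand.

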